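# Prime the scent diffuser

### The arm

A 7-joint arm with a two-finger parallel gripper is mounted at the origin on the work surface. World frame = base frame: x ahead of the robot, y to its left, z up, the work surface at z = 0. Lengths are in m, angles in rad, forces in N, time in s.
With the tool pointing down it reaches from about 0.425 to 0.95 m from the base axis. Payload 4.7 kg.
Tool frame: the origin (TCP) lies at the very end of the fingers, on their centre line; the grasp point (between the pads) lies 19 mm behind it (bot.grip_point_offset is the distance from the TCP to the grasp point, in m); z points along the fingers, y is the line along which they close (so a half turn about z gives the same grasp; the last joint's range is limited). The gripper opens to 85 mm and grips with 20 to 120 N. Pads are 22 mm wide; open, the fingers measure 114 mm over their backs; the gripper's body (76 mm by 85 mm) begins 54 mm behind the grasp point. The pads swing forward as they close: fully open they stand 13 mm farther back than shut.
Start: joints at [-1.313, 0.469, -0.049, 1.532, 0.024, 1.141, -0.082], TCP at [0.191, 0.647, 0.231] pointing down, gripper open.
Joint ranges: [-2.59, 2.59], [-0.33, 1.99], [-1.39, 1.29], [0.1, 2.45], [-1.04, 4.18], [0.21, 1.99], [-2.66, 2.66]. Speed limits (rad/s): [2.57, 2.57, 3.14, 3.14, 3.14, 3.14, 3.14].

### API

Orientations are given as a unit quaternion [w, x, y, z].
In Python, from cell import bot gives the robot as it stands.
- The arm moves only by the shell command python3 -m inch 'ROWS' [OPENING] [FORCE]. ROWS is JSON, a list of rows, each a list of 2 entries, a list of its own where there are three numbers: the shift along the tool's x, y, z normalised to -1 to 1, where 1 is 0.3 m, then the turn, a rotation vector about the tool's x, y, z normalised to -1 to 1, where 1 is pi/4 rad. A call has 1 to 20 rows; each row shifts and turns the commanded pose from where the row before left it, along the tool's axes as they then stand; what a row does not reach is not made up. A row lasts 1/10 s, in which the tool goes at most 50 mm and 8.59 degrees, less where a joint would pass 70% of its speed; a pose out of reach is approached as far as the arm can. A call with a number of a shift or a turn outside -1 to 1 is refused whole. A call with a gripper value outside its range is refused whole. OPENING is the closure, from 0 (fully open) to 1 (shut), set as the call begins (- or left out, the last holds). The fingers move at their own pace and stop on an object; FORCE is the grip in N (left out, the last holds). Time passes only in rows, so rows that do not move let the fingers close. It gives the time, the measured TCP pose, the force, the opening and the grip force at its end, in the units of the state.
- bot.sense(): the state, without advancing time (a new reading comes with each control period).
- bot.camera(name): name is "scene" or "side" or "wrist"; returns a dict with "pixels" (400x640x3 uint8, blue, green, red), "depth" (400x640 float32, m along the optical axis (not along the pixel's ray), 0 where there is no reading), "mtx" (3x3 intrinsics, pixels), "R" (3x3) and "t" (3): a world point X has camera coordinates R X + t; the wrist camera has in their place "mount" (4x4, takes a point from camera to tool coordinates, whose origin is the TCP and whose axes are the flange's). Camera axes: x right, y down, z forward; pixel columns grow to the right and rows downward; lengths in m; the calibration is good to about 2 mm. A picture is of the moment at which its call begins: read the wrist's pose just before it.
- bot.hand_in(): hands the job in; it is judged then, once.
The state is a dict: "t": time; "joint_pos": joint angles; "qvel": joint speeds; "tau": joint torques, N m; "position": TCP position; "tcp_rot": TCP orientation; "contact_force": force on the tool from outside, world axes, zero at the start; "wrist_torque": the same for the moment, N m; "finger_gap": finger opening in m; "grasp_force": force on a finger pad.
Only numpy, scipy, OpenCV 4.12 (cv2) and the standard library are available. Lean on these libraries where they do the work, as an engineer would, in place of code of your own. Each camera call takes 0.05 s, during which the arm holds its last target. There are 200 camera calls.

### The job

Prime the scent diffuser on the coffee table: first slide its open drawer fully shut, then take the amber round flask and lower it, upright and without dropping it, into the sprung ring on top of the diffuser. Press the flask straight down until the ring is at the bottom of its travel, and finish while still holding it pressed down. Leave the green flask and everything else where they are.

Things in the scene. Friction and masses are not known exactly. Their poses are not given: they have to be found in the camera images.
- amber_flask: Amber round glass flask, about 220 g, bottom-heavy, 132 mm tall, the one to load. Origin: centre of its flat 41 mm foot, z up its axis. Ball-shaped body 90 mm in diameter centred 40 mm up; neck 27 mm in diameter from 83 to 100 mm up; fixed wooden stopper, flat-topped, 34 mm in diameter, from 100 to 132 mm up (grip here). Round: yaw does not matter.
- amber_flask_center (a point): Centre of the amber flask's ball, on its axis 40 mm above its underside.
- green_flask: Green spare flask, same shape and size as the amber one. Leave it. Origin: centre of its underside.
- dock: Scent diffuser, fixed to the table: cream box 160 mm deep (x), 140 mm wide (y), 60 mm high with a brown wooden top, drawer in its -x face, sprung brass ring above its top. Origin: centre of its underside; x points from the drawer side to the back. The ring's axis is at x = +15 mm, y = 0.
- drawer_front (a point): Middle of the outer (-x) face of the drawer's flat wooden front, which is 130 mm wide, 12 mm thick and stands from 7.5 to 52.5 mm above the table. No handle: push it along the diffuser's +x to shut it. Axes as the diffuser's. When shut this face is 92 mm before the diffuser's origin.
- drawer (a joint): Drawer opening in m: 0 fully shut, 0.08 fully open. Slides with about 1.2 N of friction and stays where left.
- ring_top (a point): Centre of the brass ring's top face, 107 mm above the table when the ring is up and 87 mm when fully pressed. Outer diameter 100 mm, hole 72 mm, 12 mm thick, level. A seated upright flask has its ball's centre about 27 mm above this point, its underside 13 mm below; it stays standing if let go. Nothing below obstructs it when pressed.
- ring (a joint): How far the sprung ring is pressed down, in m: 0 up, 0.020 at its bottom stop. The spring takes about 4.5 N to start and 10.5 N at the stop (the flask's weight counts towards this, but alone does not press the ring down); it springs back when let go.
- black_remote: Black remote control 170 x 46 x 20 mm lying flat. Origin: centre of its underside, x along it.
- grey_remote: Grey remote control 190 x 50 x 22 mm lying flat. Origin: centre of its underside, x along it.
- cup: White cup, 76 mm wide at the rim, 90 mm tall, standing. Origin: centre of its underside.
- platter: Dark red platter 200 mm in diameter, 30 mm high. Origin: centre of its underside.
- coasters: Stack of square coasters with a dark agate disc on top, 100 x 100 x 30 mm. Origin: centre of its underside.
Things that resemble listed ones, but are neither listed nor needed, are in the scene too. Leave any red look-alike of the amber_flask alone.

How it is judged:
By the outcome, as a careful person would: the job done as asked, in the order asked, and still so for the second after the job is handed in, while the arm keeps its last pose, push and grip.
It also fails if it takes over 58 s, if anything falls off the work surface, if the arm or the gripper's body presses on something with over 40 N, if the wrist force passes 120 N, or if a joint passes its speed limit or range.

## Working session

There is one attempt and no reset: what is moved stays moved. The work goes in short steps, Python scripts to look and compute and a shell command to move; the robot and the scene stay as the last step left them, time stands still between calls to the robot, and variables do not carry over. Pictures are saved under pics/ and viewed, at most 10 in all, crops included, and the job is handed in when it is done.

```bash
mkdir -p pics; ls; python3 - <<'E'
from cell import bot
import cv2, numpy as np
s=bot.sense(); print({k:np.round(v,3).tolist() for k,v in s.items()}, bot.grip_point_offset)
for n in("scene","side"):
    c=bot.camera(n); cv2.imwrite(f"pics/{n}0.png",c["pixels"]); np.savez(f"{n}0.npz",**c)
    print(n,c["mtx"].tolist(),np.round(-c["R"].T@c["t"],3),np.round(c["R"],2).tolist())
E
```

```text
pics
{'t': 0.0, 'joint_pos': [-1.313, 0.469, -0.049, 1.534, 0.024, 1.141, -0.082], 'qvel': [-0.0, -0.001, -0.0, -0.001, -0.0, 0.001, 0.003], 'tau': [-0.0, -51.032, -0.047, -23.771, 0.011, 0.007, 0.0], 'position': [0.191, 0.647, 0.23], 'tcp_rot': [-0.0, 0.143, 0.99, -0.001], 'contact_force': [-0.485, -0.022, -0.679], 'wrist_torque': [0.041, -0.002, -0.048], 'grasp_force': 0.0, 'finger_gap': 0.085} 0.0187
scene [[516.1132856392442, 0.0, 315.6030496318867], [0.0, 516.1132856392442, 187.5205926878537], [0.0, 0.0, 1.0]] [ 1.383 -1.045  1.155] [[0.77, 0.64, 0.02], [0.41, -0.47, -0.79], [-0.49, 0.61, -0.62]]
side [[370.01501772498864, 0.0, 322.5065420710076], [0.0, 370.01501772498864, 198.67107958332184], [0.0, 0.0, 1.0]] [ 0.269 -0.741  0.892] [[0.94, -0.33, -0.0], [-0.24, -0.68, -0.7], [0.23, 0.66, -0.72]]
```

View pics/scene0.png

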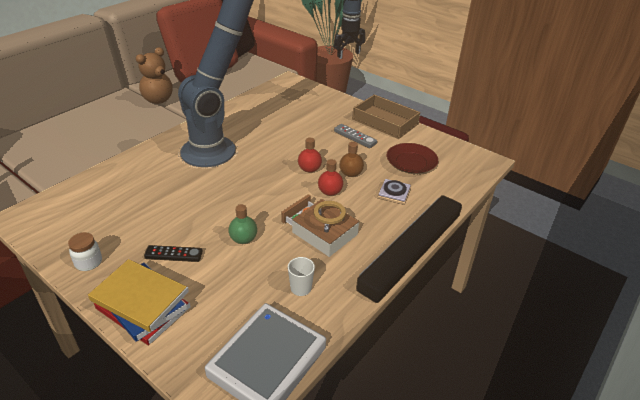

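View pics/side0.png

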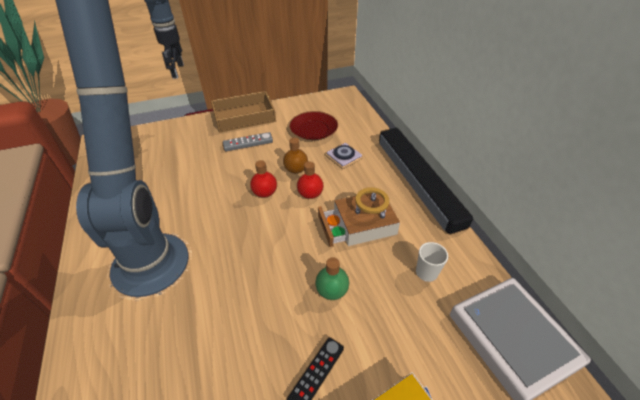

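The scene view shows the amber flask at (351,165), red look-alikes at (310,160) and (331,182), the diffuser at (325,222) with its drawer to the left, and the green flask at (243,230). In the side view the amber flask is at (295,160), the reds at (264,184) and (310,186), the ring at (372,200), and the drawer front at (327,226).

```bash
cat > h.py <<'E'
import numpy as np, cv2
from scipy.optimize import least_squares
def cloud(c):
    v,u=np.mgrid[0:400,0:640]; d=c["depth"]; K=c["mtx"]
    P=np.stack([(u-K[0,2])/K[0,0]*d,(v-K[1,2])/K[1,1]*d,d],-1)
    return (P-c["t"])@c["R"]           # world points
def sphere(P,r=.045):
    f=lambda q:np.linalg.norm(P-q,axis=1)-r
    s=least_squares(f,P.mean(0)+[0,0,-.03],loss="soft_l1",f_scale=.002); return s.x,np.sqrt(np.mean(s.fun**2))
E
python3 - <<'E'
from h import *
for n,balls,dk in(("scene",dict(amber=(351,165),redA=(310,160),redB=(331,182),green=(243,230)),(275,190,365,255)),
                ("side",dict(amber=(295,160),redA=(264,184),redB=(310,186),green=(332,283)),(315,180,405,250))):
    c=dict(np.load(n+"0.npz")); W=cloud(c); hsv=cv2.cvtColor(c["pixels"],cv2.COLOR_BGR2HSV)
    for k,(u,v) in balls.items():
        m=np.zeros((400,640),bool); m[v-13:v+14,u-13:u+14]=1
        ref=hsv[v,u].astype(int); dh=np.abs(hsv[...,0].astype(int)-ref[0]); dh=np.minimum(dh,180-dh)
        m&=(dh<6)&(hsv[...,1]>150)&(W[...,2]>.015)&(W[...,2]<.078)
        p,e=sphere(W[m]); print(n,k,np.round(p,4),round(e,4),m.sum(),ref)
    x0,y0,x1,y1=dk; P=W[y0:y1,x0:x1].reshape(-1,3)
    R=P[(P[:,2]>.1)&(P[:,2]<.113)]
    f=lambda q:np.maximum(np.abs(np.hypot(R[:,0]-q[0],R[:,1]-q[1])-.043)-.007,0)
    med=R.mean(0); s=least_squares(lambda q:np.hypot(R[:,0]-q[0],R[:,1]-q[1])-.043,med[:2],loss="soft_l1",f_scale=.003)
    print(n,"ring",np.round(s.x,4),"z",np.round(np.median(R[:,2]),4),len(R))
    T=P[(P[:,2]>.055)&(P[:,2]<.065)][:,:2]; print(n,"top",len(T),[np.round(a,4).tolist() if not np.isscalar(a) else a for a in cv2.minAreaRect((T*1000).astype(np.float32))])
    D=P[(P[:,2]>.047)&(P[:,2]<.0545)][:,:2]; print(n,"drawerband",len(D),cv2.minAreaRect((D*1000).astype(np.float32)))
E
python3 - <<'E'
import cv2
a=cv2.imread("pics/scene0.png")[130:260,265:425];b=cv2.imread("pics/side0.png")[130:260,250:410]
cv2.imwrite("pics/crop.png",cv2.resize(cv2.hconcat([a,b]),(800,325),interpolation=cv2.INTER_CUBIC))
E
```

```text
scene amber [0.5092 0.2527 0.0417] 0.0039 260 [ 14 148 141]
scene redA [0.375  0.1734 0.0418] 0.0037 327 [  2 172 185]
scene redB [0.5193 0.1155 0.042 ] 0.0034 354 [  2 173 186]h.py:9: RuntimeWarning: Mean of empty slice.
  s=least_squares(f,P.mean(0)+[0,0,-.03],loss="soft_l1",f_scale=.002); return s.x,np.sqrt(np.mean(s.fun**2))
  ret = um.true_divide(
Traceback (most recent call last):
  File "h.py", line 9, in sphere
    s=least_squares(f,P.mean(0)+[0,0,-.03],loss="soft_l1",f_scale=.002); return s.x,np.sqrt(np.mean(s.fun**2))
ValueError: Initial guess is outside of provided bounds
```

View pics/crop.png

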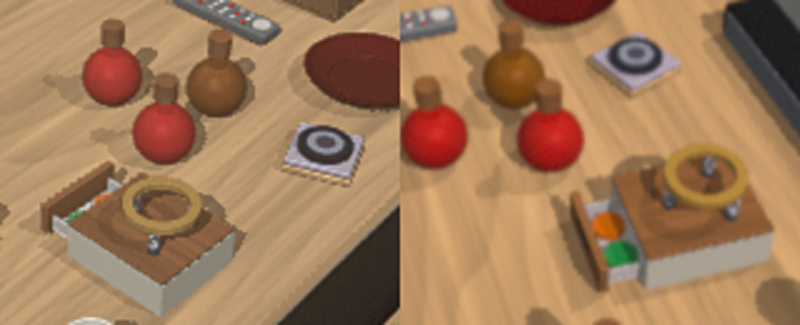

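The crop shows the amber flask behind the two reds, the drawer about half open with its front on the robot side, and the brass ring toward the diffuser's back.

```bash
python3 - <<'E'
from h import *
for n,balls,dk in(("scene",dict(amber=(351,165),redA=(310,160),redB=(331,182),green=(243,230)),(270,190,365,258)),
                ("side",dict(amber=(295,160),redA=(264,184),redB=(310,186),green=(332,283)),(310,180,405,250))):
    c=dict(np.load(n+"0.npz")); W=cloud(c); hsv=cv2.cvtColor(c["pixels"],cv2.COLOR_BGR2HSV)
    for k,(u,v) in balls.items():
        m=np.zeros((400,640),bool); m[v-13:v+14,u-13:u+14]=1
        ref=hsv[v,u].astype(int); dh=np.abs(hsv[...,0].astype(int)-ref[0]); dh=np.minimum(dh,180-dh)
        m&=(dh<8)&(hsv[...,1]>ref[1]-50)&(W[...,2]>.015)&(W[...,2]<.078)
        if m.sum()<30: print(n,k,"few",ref,np.round(W[v,u],3));continue
        p,e=sphere(W[m]); print(n,k,np.round(p,4),round(e,4),m.sum(),ref)
    x0,y0,x1,y1=dk; P=W[y0:y1,x0:x1].reshape(-1,3)
    R=P[(P[:,2]>.1)&(P[:,2]<.113)]
    s=least_squares(lambda q:np.hypot(R[:,0]-q[0],R[:,1]-q[1])-.043,R.mean(0)[:2],loss="soft_l1",f_scale=.003)
    print(n,"ring",np.round(s.x,4),"z",np.round(np.median(R[:,2]),4),len(R))
    for a,b in((.0565,.064),(.045,.0545)):
        T=(P[(P[:,2]>a)&(P[:,2]<b)][:,:2]*1000).astype(np.float32); r=cv2.minAreaRect(T); print(n,a,len(T),np.round(r[0],1),np.round(r[1],1),round(r[2],1))
    # brown drawer front top edge: x smallest band
    np.save(n+"P.npy",P)
    I=np.zeros((300,300,3),np.uint8); C=c["pixels"][y0:y1,x0:x1].reshape(-1,3)
    k=P[:,2]>.03; uv=((P[:,:2]-[.40,-.20])*1000).astype(int)
    for (a,b),col in zip(uv[k],C[k]):
        if 0<=a<300 and 0<=b<300: cv2.circle(I,(a,b),1,col.tolist(),-1)
    cv2.imwrite(f"pics/top_{n}.png",I)
a,b=[cv2.imread(f"pics/top_{n}.png") for n in("scene","side")]
cv2.imwrite("pics/top.png",cv2.hconcat([a,b]))
E
```

```text
scene amber [0.5092 0.2529 0.0422] 0.0051 359 [ 14 148 141]
scene redA [0.375  0.1734 0.0418] 0.0036 348 [  2 172 185]
scene redB [0.5193 0.1155 0.0419] 0.0033 371 [  2 173 186]
scene green [ 0.4604 -0.2557  0.0417] 0.0027 348 [ 59  82 134]
scene ring [ 0.6588 -0.0698] z 0.1077 341
scene 0.0565 882 [616.1 -65.1] [145.  217.1] 85.8
scene 0.045 244 [615.4 -30.4] [215.3 222.1] 86.2
side amber [0.5123 0.2529 0.0405] 0.0019 351 [ 15 191 147]
side redA [0.3776 0.1726 0.0406] 0.0017 415 [  1 204 206]
side redB [0.5221 0.1148 0.0407] 0.0017 409 [  1 207 197]
side green [ 0.4628 -0.2562  0.0406] 0.0013 457 [ 68 125 143]
side ring [ 0.6568 -0.0707] z 0.1072 398
side 0.0565 1428 [616.8 -18.8] [211.4 246.7] 0.1
side 0.045 275 [614.5 -24.1] [230.  215.8] 88.3
```

View pics/top.png

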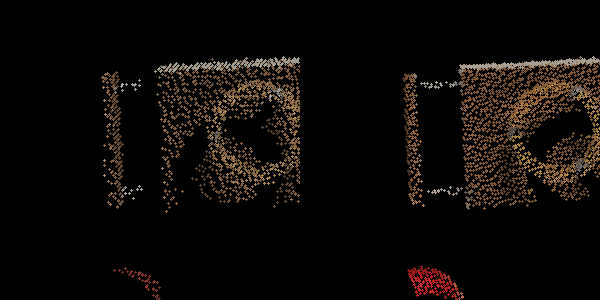

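Yaw of the diffuser is about -3°, ring at (0.658, -0.070), drawer face near (0.505, -0.062), open about 46 mm. I'll move above the pre-push spot, with the gripper shut and turned to align with the diffuser.

```bash
python3 -m inch '[[[-0.1,-0.12,0],[0,0,-0.149]],[[-0.1,-0.12,0],[0,0,-0.149]],[[-0.1,-0.13,0],[0,0,0]],[[-0.1,-0.13,0],[0,0,0]],[[-0.1,-0.13,0],[0,0,0]],[[-0.1,-0.13,0],[0,0,0]],[[-0.1,-0.13,0],[0,0,0]],[[-0.1,-0.13,0],[0,0,0]],[[-0.1,-0.13,0],[0,0,0]],[[-0.1,-0.13,0],[0,0,0]],[[0,-0.13,0],[0,0,0]],[[0,-0.13,0],[0,0,0]],[[0,-0.13,0],[0,0,0]],[[0,-0.13,0],[0,0,0]],[[0,-0.13,0],[0,0,0]],[[0,-0.13,0],[0,0,0]],[[0,-0.13,0],[0,0,0]],[[0,0,0],[0,0,0]],[[0,0,0],[0,0,0]]]' 1 80
python3 - <<'E'
from h import *
# precise yaw / drawer face from the saved clouds
for n in("scene","side"):
    P=np.load(n+"P.npy")
    k=(P[:,2]>.056)&(P[:,2]<.064)&(P[:,1]<-.0)&(P[:,0]>.54); T=P[k]
    ys=np.arange(-.12,-.005,.008); e=[T[np.abs(T[:,1]-y)<.005,0].min() for y in ys]
    print(n,"box edge yaw",np.degrees(-np.arctan(np.polyfit(ys,e,1)[0])),np.polyval(np.polyfit(ys,e,1),-.065))
    k=(P[:,2]>.03)&(P[:,2]<.056)&(P[:,1]<.0)&(P[:,0]<.54)&(P[:,0]>.47); T=P[k]
    e=[np.percentile(T[np.abs(T[:,1]-y)<.005,0],5) for y in ys]; print("front",np.degrees(-np.arctan(np.polyfit(ys,e,1)[0])),np.polyval(np.polyfit(ys,e,1),-.065))
E
```

```text
t: 2.0
position: [0.4415, -0.0333, 0.2311]
tcp_rot: [-0.0, 0.027, 1.0, 0.0]
contact_force: [-0.3, 0.2, -1.6]
finger_gap: -0.0
grasp_force: 0.0
scene box edge yaw -3.741475863470907 0.5624144735643274
front -2.6170556508281635 0.5086076250168843
side box edge yaw -3.095355940611084 0.563578607843329
front -2.8526421860969498 0.5066947936337034
```

```bash
python3 -m inch '[[[-0.07,-0.093,0],[0,0,0]],[[0,0,0.12],[0,0,0]],[[0,0,0.12],[0,0,0]],[[0,0,0.12],[0,0,0]],[[0,0,0.12],[0,0,0]],[[0,0,0.12],[0,0,0]],[[0,0,0.07],[0,0,0]],[[0,0,0],[0,0,0]],[[0,0,0],[0,0,0]]]'
python3 -m inch '[[[-0.04,0,0],[0,0,0]],[[-0.04,0,0],[0,0,0]],[[-0.04,0,0],[0,0,0]],[[-0.03,0,0],[0,0,0]],[[-0.03,0,0],[0,0,0]],[[-0.02,0,0],[0,0,0]],[[0,0,0],[0,0,0]]]'
```

```text
t: 2.9
position: [0.4617, -0.0608, 0.0303]
tcp_rot: [-0.0, 0.025, 1.0, 0.0]
contact_force: [0.7, 0.0, 0.2]
finger_gap: -0.0
grasp_force: 0.0
t: 3.6
position: [0.5224, -0.0652, 0.0303]
tcp_rot: [0.001, 0.026, 1.0, -0.0]
contact_force: [0.2, 0.4, 0.0]
finger_gap: 0.0001
grasp_force: 0.0
```

```bash
python3 -m inch '[[[-0.017,0,0],[0,0,0]],[[-0.017,0,0],[0,0,0]],[[-0.017,0,0],[0,0,0]],[[0,0,0],[0,0,0]]]'
python3 - <<'E'
from h import *
from cell import bot
c=bot.camera("side"); cv2.imwrite("pics/s1.png",cv2.resize(c["pixels"][130:290,240:440],(800,640))[:600]); W=cloud(c)[180:255,310:405].reshape(-1,3)
k=(W[:,2]>.03)&(W[:,2]<.054)&(W[:,1]<-.005)&(W[:,0]<.6)&(W[:,0]>.49); print(np.round(np.percentile(W[k,0],[2,10,50]),4),k.sum())
E
```

```text
t: 4.0
position: [0.5375, -0.066, 0.0303]
tcp_rot: [0.001, 0.026, 1.0, -0.0]
contact_force: [0.5, -1.2, 0.2]
finger_gap: -0.0002
grasp_force: 0.0
[0.5276 0.5345 0.5532] 185
```

View pics/s1.png

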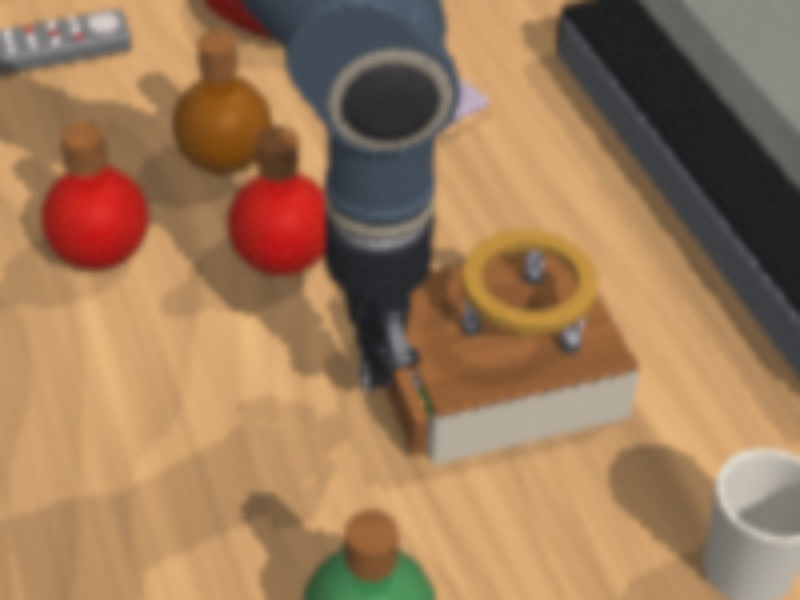

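The drawer is nearly shut, with a small gap left at crop (425,395). I'll push on in small steps until the force rises.

```bash
python3 -m inch '[[[-0.007,0,0],[0,0,0]],[[-0.007,0,0],[0,0,0]],[[0,0,0],[0,0,0]]]'; python3 -m inch '[[[-0.007,0,0],[0,0,0]],[[0,0,0],[0,0,0]]]';  python3 -m inch '[[[-0.007,0,0],[0,0,0]],[[0,0,0],[0,0,0]]]'
```

```text
t: 4.35
position: [0.5404, -0.0661, 0.0303]
tcp_rot: [-0.0, 0.026, 1.0, 0.0]
contact_force: [-1.7, 0.1, 1.8]
finger_gap: -0.0006
grasp_force: 1.0
t: 4.55
position: [0.5404, -0.066, 0.0299]
tcp_rot: [-0.003, 0.026, 1.0, 0.0]
contact_force: [-7.5, 0.8, 4.4]
finger_gap: -0.0003
grasp_force: 3.2
t: 4.75
position: [0.5404, -0.0661, 0.0297]
tcp_rot: [-0.005, 0.026, 1.0, 0.001]
contact_force: [-10.4, 0.6, 8.0]
finger_gap: 0.0002
grasp_force: 5.3
```

```bash
python3 -m inch '[[[0.07,0,0],[0,0,0]],[[0.07,0,0],[0,0,0]],[[0,0,-0.13],[0,0,0]],[[0,0,-0.13],[0,0,0]],[[0,0,-0.13],[0,0,0]],[[0,0,-0.13],[0,0,0]],[[0,0,-0.13],[0,0,0]],[[0,0.13,0],[0,0,0]],[[0,0.13,0],[0,0,0]],[[0,0.13,0],[0,0,0]],[[0,0.13,0],[0,0,0]],[[0,0.13,0],[0,0,0]],[[0,0.13,0],[0,0,0]],[[0,0.13,0],[0,0,0]],[[0,0.13,0],[0,0,0]],[[0,0,0],[0,0,0]],[[0,0,0],[0,0,0]]]' 0
python3 - <<'E'
from h import *
from cell import bot
s=bot.sense(); print(s["position"],s["tcp_rot"],s["t"])
c=bot.camera("side"); a=c["pixels"][150:260,250:410]; W=cloud(c)
k=W[180:255,310:405].reshape(-1,3); k=k[(k[:,2]>.03)&(k[:,2]<.054)&(k[:,1]<-.005)&(k[:,0]<.6)&(k[:,0]>.49)]
print("drawer pts x",np.round(np.percentile(k[:,0],[2,10,50]),4),len(k))
w=bot.camera("wrist"); print(np.round(w["mount"],3).tolist(),w["mtx"][0].tolist()); np.savez("wrist1.npz",**w,pos=s["position"],q=s["tcp_rot"])
cv2.imwrite("pics/s2.png",cv2.hconcat([cv2.resize(a,(480,330)),cv2.resize(w["pixels"],(320,200)).copy() if 0 else cv2.copyMakeBorder(cv2.resize(w["pixels"],(320,200)),0,130,0,0,cv2.BORDER_CONSTANT)]))
E
```

```text
t: 6.45
position: [0.5194, 0.2485, 0.2251]
tcp_rot: [0.0, 0.025, 1.0, 0.0]
contact_force: [-0.4, 0.3, -0.4]
finger_gap: 0.0853
grasp_force: 0.0
[0.51944355 0.24848203 0.22510978] [2.66662346e-04 2.52631729e-02 9.99680798e-01 4.64420801e-05] 6.45
drawer pts x [0.5484 0.5498 0.5565] 232
[[-0.001, -0.954, -0.301, 0.078], [1.0, -0.0, -0.001, -0.0], [0.001, -0.301, 0.954, -0.143], [0.0, 0.0, 0.0, 1.0]] [300.72105865803735, 0.0, 315.4649692432895]
```

View pics/s2.png

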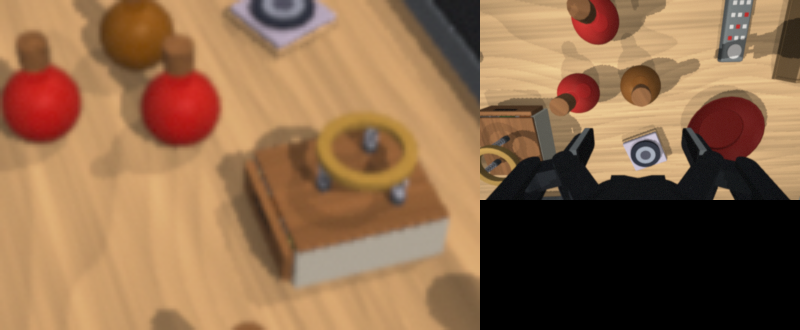

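The drawer is flush with the box, its front at crop (270,220). The wrist view shows the amber stopper at about (320,192). I'll measure the stopper from the wrist camera.

```bash
cat >> h.py <<'E'
from scipy.spatial.transform import Rotation as Ro
def wcloud(w,pos,q):
    v,u=np.mgrid[0:400,0:640]; d=w["depth"]; K=w["mtx"]
    P=np.stack([(u-K[0,2])/K[0,0]*d,(v-K[1,2])/K[1,1]*d,d],-1)@w["mount"][:3,:3].T+w["mount"][:3,3]
    return P@Ro.from_quat(np.roll(q,-1)).as_matrix().T+pos
E
python3 - <<'E'
from h import *
w=dict(np.load("wrist1.npz")); W=wcloud(w,w["pos"],w["q"]); M=W[...,2]
print("px",np.round(W[190,320],4))
k=(M>.125)&(M<.14)&(np.hypot(W[...,0]-.511,W[...,1]-.253)<.04)
T=W[k]; print("top",T.mean(0),np.round(cv2.minEnclosingCircle((T[:,:2]*1000).astype(np.float32)),1) if 0 else cv2.minEnclosingCircle((T[:,:2]*1000).astype(np.float32)),k.sum())
k=(M>.015)&(M<.078)&(np.hypot(W[...,0]-.511,W[...,1]-.253)<.06); p,e=sphere(W[k]);print("ball",p,e)
k=(M>.100)&(M<.113)&(np.hypot(W[...,0]-.658,W[...,1]+.07)<.06); R=W[k]
s=least_squares(lambda q:np.hypot(R[:,0]-q[0],R[:,1]-q[1])-.043,[.658,-.07],loss="soft_l1",f_scale=.003);print("ring",s.x,len(R))
E
```

```text
px [0.5066 0.2522 0.1322]
top [0.50952554 0.25413648 0.13184804] ((510.6529541015625, 254.12672424316406), 16.961915969848633) 1289
ball [0.51092323 0.25414565 0.03984938] 0.00043344693048358714
ring [ 0.65527534 -0.06155535] 2130
```

```bash
python3 -m inch '[[[0.03,0.017,0],[0,0,0]],[[0,0,0.1],[0,0,0]],[[0,0,0.1],[0,0,0]],[[0,0,0.1],[0,0,0]],[[0,0,0.08],[0,0,0]],[[0,0,0.037],[0,0,0]],[[0,0,0],[0,0,0]],[[0,0,0],[0,0,0]],[[0,0,0],[0,0,0]]]' 0
python3 -m inch '[[[0,0,0],[0,0,0]],[[0,0,0],[0,0,0]],[[0,0,0],[0,0,0]],[[0,0,0],[0,0,0]],[[0,0,0],[0,0,0]],[[0,0,0],[0,0,0]],[[0,0,0],[0,0,0]],[[0,0,0],[0,0,0]],[[0,0,0],[0,0,0]],[[0,0,0],[0,0,0]]]' 1 70
```

```text
t: 7.45
position: [0.5117, 0.2535, 0.1017]
tcp_rot: [0.001, 0.026, 1.0, 0.001]
contact_force: [0.5, 0.8, 1.0]
finger_gap: 0.0853
grasp_force: 0.0
t: 8.45
position: [0.5113, 0.2533, 0.1008]
tcp_rot: [0.001, 0.026, 1.0, 0.0]
contact_force: [0.4, 0.0, 5.3]
finger_gap: 0.0323
grasp_force: 69.7
```

```bash
python3 -m inch '[[[0,0,-0.02],[0,0,0]],[[0,0,-0.05],[0,0,0]],[[0,0,-0.09],[0,0,0]],[[0,0,-0.09],[0,0,0]],[[0,0,-0.09],[0,0,0]],[[0,0,-0.08],[0,0,0]],[[0,0,-0.05],[0,0,0]],[[0,0,-0.03],[0,0,0]],[[0,0,0],[0,0,0]],[[0,0,0],[0,0,0]]]'
python3 -m inch '[[[-0.03,0,0],[0,0,0]],[[-0.06,-0.03,0],[0,0,0]],[[-0.07,-0.06,0],[0,0,0]],[[-0.07,-0.07,0],[0,0,0]],[[-0.07,-0.08,0],[0,0,0]],[[-0.07,-0.08,0],[0,0,0]],[[-0.07,-0.08,0],[0,0,0]],[[-0.06,-0.08,0],[0,0,0]],[[-0.04,-0.08,0],[0,0,0]],[[0,-0.08,0],[0,0,0]],[[0,-0.08,0],[0,0,0]],[[0,-0.08,0],[0,0,0]],[[0,-0.08,0],[0,0,0]],[[0,-0.07,0],[0,0,0]],[[0,-0.06,0],[0,0,0]],[[0,-0.03,0],[0,0,0]],[[0,0,0],[0,0,0]],[[0,0,0],[0,0,0]],[[0,0,0],[0,0,0]]]'
python3 - <<'E'
from h import *
from cell import bot
s=bot.sense(); print(s["position"],s["tcp_rot"],s["grasp_force"],s["finger_gap"],s["contact_force"])
a=bot.camera("side"); b=bot.camera("scene")
for n,c in(("side",a),("scene",b)):
    W=cloud(c); np.savez(n+"2.npz",**c); M=W[...,2]; hsv=cv2.cvtColor(c["pixels"],cv2.COLOR_BGR2HSV)
    k=(M>.12)&(M<.225)&(np.hypot(W[...,0]-.658,W[...,1]+.07)<.06)&(hsv[...,1]>100)&(hsv[...,0]>8)&(hsv[...,0]<25)
    p,e=sphere(W[k]); print(n,"ball",np.round(p,4),round(e,4),k.sum())
    k=(M>.100)&(M<.112)&(np.hypot(W[...,0]-.658,W[...,1]+.07)<.06); R=W[k]
    r=least_squares(lambda q:np.hypot(R[:,0]-q[0],R[:,1]-q[1])-.043,[.658,-.07],loss="soft_l1",f_scale=.003);print("ring",r.x,len(R))
cv2.imwrite("pics/s3.png",cv2.hconcat([cv2.resize(a["pixels"][120:260,290:450],(400,350)),cv2.resize(b["pixels"][120:260,250:410],(400,350))]))
E
```

```text
t: 9.45
position: [0.5099, 0.2526, 0.249]
tcp_rot: [-0.001, 0.026, 1.0, -0.001]
contact_force: [0.2, 0.3, -3.2]
finger_gap: 0.0325
grasp_force: 69.7
t: 11.35
position: [0.6563, -0.0651, 0.25]
tcp_rot: [-0.0, 0.025, 1.0, 0.001]
contact_force: [-0.7, 0.4, -1.5]
finger_gap: 0.0322
grasp_force: 69.8
[ 0.65625547 -0.06510881  0.24996694] [-1.05166699e-04  2.51150866e-02  9.99684392e-01  5.81222535e-04] 69.79745864868164 0.03220669583705795 [-0.68665123  0.37170162 -1.50513121]
side ball [ 0.6577 -0.0654  0.1895] 0.0013 593
ring [ 0.65655471 -0.07097764] 303
scene ball [ 0.6553 -0.0646  0.1915] 0.0025 486
ring [ 0.65970403 -0.07016608] 279
```

View pics/s3.png

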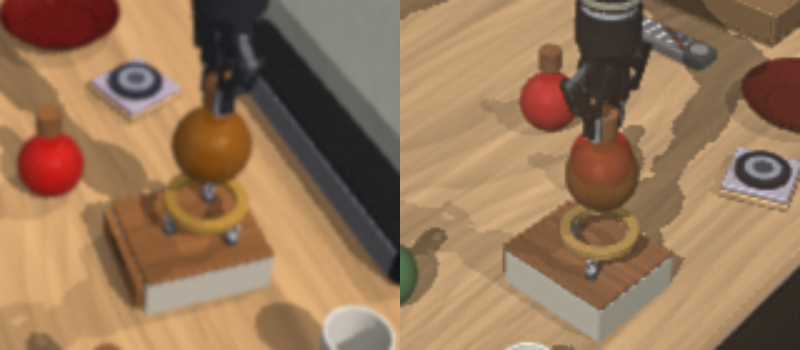

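Drawer shut, the amber flask hangs upright over the ring (ball at crop (212,145) in the side half), about 5 mm off in y. I'll correct that and lower it.

```bash
python3 -m inch '[[[-0.005,-0.0175,0],[0,0,0]],[[0,0,0],[0,0,0]],[[0,0,0.04],[0,0,0]],[[0,0,0.05],[0,0,0]],[[0,0,0.04],[0,0,0]],[[0,0,0.025],[0,0,0]],[[0,0,0],[0,0,0]],[[0,0,0],[0,0,0]],[[0,0,0],[0,0,0]]]'
python3 - <<'E'
from h import *
from cell import bot
a=bot.camera("side"); b=bot.camera("scene")
for n,c in(("side",a),("scene",b)):
    W=cloud(c); M=W[...,2]; d=np.hypot(W[...,0]-.658,W[...,1]+.07)
    p,e=sphere(W[(M>.118)&(M<.18)&(d<.05)],); print(n,"ball",np.round(p,4),round(e,4))
    R=W[(M>.100)&(M<.110)&(d<.06)&(d>.03)]
    r=least_squares(lambda q:np.hypot(R[:,0]-q[0],R[:,1]-q[1])-.043,[.658,-.07],loss="soft_l1",f_scale=.003);print("ring",r.x,len(R))
cv2.imwrite("pics/s4.png",cv2.hconcat([cv2.resize(a["pixels"][150:240,330:420],(400,400),interpolation=2),cv2.resize(b["pixels"][160:250,280:370],(400,400),interpolation=2)]))
E
```

```text
t: 12.35
position: [0.6577, -0.0725, 0.2043]
tcp_rot: [0.001, 0.026, 1.0, -0.0]
contact_force: [1.1, 0.2, -1.6]
finger_gap: 0.032
grasp_force: 69.8
side ball [ 0.6592 -0.0728  0.1438] 0.0013
ring [ 0.65654598 -0.07078601] 207
scene ball [ 0.6567 -0.0719  0.146 ] 0.0024
ring [ 0.65950786 -0.06991602] 155
```

View pics/s4.png

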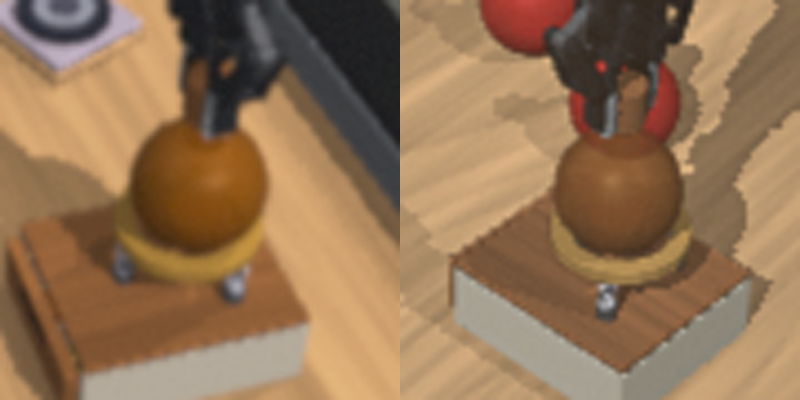

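```bash
python3 -m inch '[[[0,0.007,0],[0,0,0]],[[0,0,0.01],[0,0,0]],[[0,0,0.01],[0,0,0]],[[0,0,0.01],[0,0,0]],[[0,0,0],[0,0,0]],[[0,0,0],[0,0,0]]]'; python3 -m inch '[[[0,0,0.01],[0,0,0]],[[0,0,0.01],[0,0,0]],[[0,0,0.01],[0,0,0]],[[0,0,0],[0,0,0]],[[0,0,0],[0,0,0]]]'
```

```text
t: 13.05
position: [0.6576, -0.0697, 0.1952]
tcp_rot: [0.0, 0.026, 1.0, 0.0]
contact_force: [-0.2, 1.8, 1.1]
finger_gap: 0.0324
grasp_force: 70.0
t: 13.55
position: [0.6576, -0.0698, 0.1859]
tcp_rot: [0.0, 0.026, 1.0, 0.0]
contact_force: [0.1, 2.4, 4.5]
finger_gap: 0.0322
grasp_force: 70.5
```

```bash
python3 -m inch '[[[0,0,0.01],[0,0,0]],[[0,0,0.01],[0,0,0]],[[0,0,0.01],[0,0,0]],[[0,0,0],[0,0,0]],[[0,0,0],[0,0,0]]]' - 90; python3 -m inch '[[[0,0,0.007],[0,0,0]],[[0,0,0.007],[0,0,0]],[[0,0,0],[0,0,0]],[[0,0,0],[0,0,0]]]'; python3 -m inch '[[[0,0,0.005],[0,0,0]],[[0,0,0],[0,0,0]],[[0,0,0],[0,0,0]]]'
```

```text
t: 14.05
position: [0.6578, -0.0699, 0.1775]
tcp_rot: [0.001, 0.026, 1.0, 0.0]
contact_force: [-1.5, 3.6, 7.1]
finger_gap: 0.0316
grasp_force: 88.7
t: 14.45
position: [0.6584, -0.0693, 0.1754]
tcp_rot: [0.001, 0.026, 1.0, 0.001]
contact_force: [-3.1, 5.2, 16.1]
finger_gap: 0.0322
grasp_force: 90.7
t: 14.75
position: [0.6587, -0.0692, 0.1751]
tcp_rot: [0.002, 0.026, 1.0, 0.001]
contact_force: [-6.1, 4.5, 20.8]
finger_gap: 0.0318
grasp_force: 91.2
```

Force jumps while the height stalls at 0.175 m, so the stop appears reached. I'll check with the cameras.

```bash
python3 -m inch '[[[0,0,0],[0,0,0]],[[0,0,0],[0,0,0]],[[0,0,0],[0,0,0]]]'; python3 - <<'E'
from h import *
from cell import bot
a=bot.camera("side"); b=bot.camera("scene")
for n,c in(("side",a),("scene",b)):
    W=cloud(c); M=W[...,2]; d=np.hypot(W[...,0]-.658,W[...,1]+.07)
    p,e=sphere(W[(M>.1)&(M<.15)&(d<.044)]); print(n,"ball",np.round(p,4),round(e,4))
    R=W[(M>.076)&(M<.110)&(d<.052)&(d>.043)]; print("ring z",np.round(np.percentile(R[:,2],[50,75,90]),4),len(R))
    k=W[(M>.03)&(M<.054)&(W[...,1]<-.005)&(W[...,1]>-.13)&(W[...,0]<.6)&(W[...,0]>.49)]; print("drawer",np.round(np.percentile(k[:,0],[2,10]),4))
cv2.imwrite("pics/s5.png",cv2.hconcat([cv2.resize(a["pixels"][130:300,250:420],(400,400),interpolation=2),cv2.resize(b["pixels"][120:260,240:380],(400,400),interpolation=2)]))
E
```

```text
t: 15.05
position: [0.6587, -0.0692, 0.1752]
tcp_rot: [0.002, 0.026, 1.0, 0.001]
contact_force: [-6.1, 5.5, 20.3]
finger_gap: 0.0324
grasp_force: 91.1
side ball [ 0.6594 -0.0692  0.1149] 0.0014
ring z [0.087  0.0893 0.106 ] 180
drawer [0.5484 0.5494]
scene ball [ 0.6564 -0.068   0.1167] 0.0025
ring z [0.0877 0.0905 0.0925] 137
drawer [0.546  0.5475]
```

View pics/s5.png

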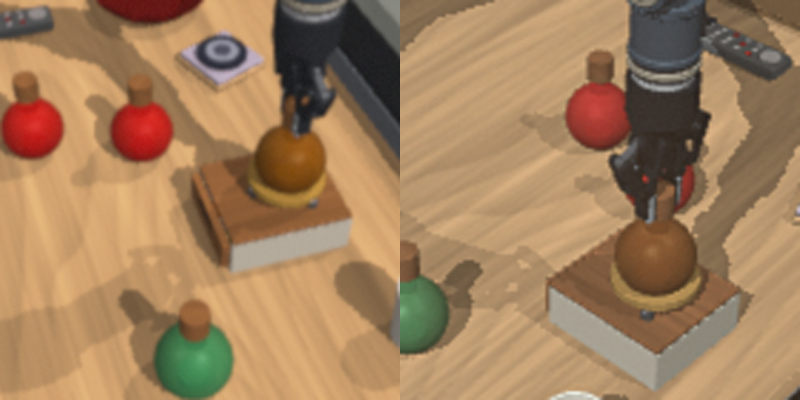

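The ring reads 87 mm and the ball is at about 114 mm. The flask is upright, the drawer is shut, and the green and red flasks have not moved.

```bash
python3 -c "
from cell import bot
print(bot.hand_in())"
```

```text
the job is handed in; nothing more can be done
None
```

The drawer is shut and the amber flask is seated upright in the ring, held pressed at the bottom stop (ring top measured at about 87 mm); I handed the job in at about 15 s, and no verdict came back.

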